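# Raking-light check of a sanded panel

## Task

Switch on the hand torch while it stands in its charging dock: press the button on its tail fully down and let it come up again. Then draw the torch up out of the dock, turn it to lie about level and hold it still and clear of everything, its lens roughly 15 cm above one end of the wooden panel, over the middle of the panel's width and facing the panel's other end, so that its light would rake along the length. Finish while still holding it there; let nothing touch the freshly sanded panel and leave the other things on the bench where they lie.

Things in the scene. Friction and masses are not known exactly. Their poses are not given: they have to be found in the camera images.
- torch_grip (a point): Metal hand torch standing upright, lens down, in the round cup of its dock: 150 mm long, head of diameter 38 mm for the first 40 mm, then a cone to 52 mm, then a round body of diameter 28 mm. About 0.18 kg, balance point 80 mm from the lens. This point: on its axis, mid-body, 95 mm from the lens (107 mm above the bench at the start). z points from lens to tail: the light shines along -z
- torch_lens (a point): Centre of the torch's lens face, on its axis, 95 mm along -z from torch_grip; same axes. 12 mm above the bench at the start
- switch (a joint): Rubber push button in the tail of the torch, diameter 18 mm, standing 9 mm proud of the tail face. 0 = up, 0.005 m = fully down; it springs back by itself; 1 N starts it, about 4.6 N takes it fully down
- switch_top (a point): Centre of the top of that button, on the torch's axis; 171 mm above the bench at the start
- dock_rim (a point): Charging dock, fixed to the bench left or right of the panel: black foot 85 x 85 x 12 mm with an upright round grey cup, outside diameter 55 mm, bore 42 mm, 42 mm deep. This point: centre of the cup's mouth, 54 mm above the bench; the torch slides out straight up
- panel_top (a point): Three-stave wooden panel 180 x 320 x 22 mm lying flat and fast on a thin dark anti-slip mat (200 x 340 x 3 mm). This point is the centre of its upper face, 25 mm above the bench. Axis y runs along its 320 mm length, x across its 180 mm width, z up
- wax_tin: Bystander: round metal tin, diameter 84 mm, 36 mm high; origin at the centre of its underside. Stands on the side of the panel where the dock is not
- sanding_block: Bystander: cork sanding block 65 x 115 x 40 mm lying off one far corner of the panel; origin at the centre of its underside
- ear_muffs: Bystander: ear muffs lying off the panel's other far corner, about 165 x 190 mm, 61 mm high; origin on the bench between the cups
Mind the look-alikes: they are no part of the job. What is shaped like the part that bears torch_grip but red or yellow is not meant.

How it is judged:
By the outcome, as a careful person would: the job done as asked, in the order asked, and still so for the second after the job is handed in, while the arm keeps its last pose, push and grip.
It also fails if it takes over 50 s, if anything falls off the work surface, if the arm or the gripper's body presses on something with over 40 N, if the wrist force passes 120 N, or if a joint passes its speed limit or range.

## Robot

A 6-joint arm with a two-finger parallel gripper is mounted at the origin on the work surface. World frame = base frame: x ahead of the robot, y to its left, z up, the work surface at z = 0. Lengths are in m, angles in rad, forces in N, time in s.
With the tool pointing down it reaches from about 0.275 to 0.75 m from the base axis. Payload 10.2 kg.
Tool frame: the origin (TCP) lies midway between the tips of the shut fingers; the grasp point (between the pads) lies 19 mm behind it; z points along the fingers, y is the direction in which the jaws open and shut (so a half turn about z gives the same grasp; the last joint's range is limited). The gripper opens to 88 mm and grips with 3 to 60 N. Pads are 18 mm wide; open, the fingers measure 123 mm over their backs; the gripper's body (75 mm by 187 mm) begins 45 mm behind the grasp point.
Start: joints at [1.05, 0.313, 1.498, -0, 1.331, -0.223], TCP at [0.154, 0.502, 0.239] pointing down, gripper open.
Joint ranges: [-2.94, 2.94], [-0.97, 2.17], [0.19, 2.56], [-1.23, 4.37], [0.02, 3.11], [-2.88, 2.88]. Speed limits (rad/s): [2.39, 2.39, 3.01, 3.14, 3.14, 3.14].

## Interface

Orientations are given as a unit quaternion [x, y, z, w].
In Python, from plant import read_state, camera, camera_model, sign_off gives the robot as it stands. The module is installed in compiled form; this text tells all that it offers.
- The arm moves only by the tool jog_arm, never from a script. Its argument "series" is a list of rows, each a list of 3 entries, a list of its own where there are three numbers: the gripper's target within -1 to 1 (fully open at 1, half-way at 0, shut at -1), then the shift along the world's x, y, z in mm, then the turn, a rotation vector about the world's x, y, z in rad. In form: [[fingers, [x, y, z], [ax, ay, az]], ...]. A call has 1 to 8 rows; each row is the pose to reach, as a shift and turn from the pose commanded when the call began; what a row does not reach only later rows make up. A row lasts 1/12 s, in which the tool goes at most 41.7 mm and 7.16 degrees, less where a joint would pass 70% of its speed; a pose out of reach is approached as far as the arm can. A call with a gripper value outside its range is refused whole. The fingers move at their own pace and stop on an object; the grip force is fixed at half the most. Time passes only in rows, so rows that repeat a pose let the fingers close. It gives the time, the measured TCP pose, the force and the opening at its end, in the units of the state.
- read_state(): the state, without advancing time (a new reading comes with each control period).
- camera(name): name is "scene" or "top" or "wrist"; returns the picture (400x640x3 uint8, red, green, blue); there is no depth.
- camera_model(name): a dict with "vfov" (degrees; the focal length in pixels is half the picture's height over the tangent of half this angle, whatever the lens; pixels are square), "cx", "cy" (the principal point, pixels), "world_from_camera" (4x4, takes a point from camera to world coordinates); the wrist camera has in their place "hand_eye" (4x4, takes a point from camera to tool coordinates, whose origin is the TCP and whose axes are the flange's). Camera axes: x right, y down, z forward; pixel columns grow to the right and rows downward; lengths in m; the calibration is good to about 2 mm. A picture is of the moment at which its call begins: read the wrist's pose just before it. camera_model takes no time and is no camera call.
- sign_off(): hands the job in, once; it reports no verdict.
The state is a dict: "t": time; "qpos": joint angles; "dq": joint speeds; "effort": joint torques, N m; "eef_pos": TCP position; "orientation": TCP orientation; "ft_force": force on the tool from outside, world axes, zero at the start; "ft_torque": the same for the moment, N m; "opening": finger opening in m.
Only numpy, scipy, OpenCV 4.12 (cv2) and the standard library are available. Lean on these libraries where they do the work, as an engineer would, in place of code of your own. Each camera call takes 0.05 s, during which the arm holds its last target.

## Working session

There is one attempt and no reset: what is moved stays moved. The work goes in short steps, Python scripts to look and compute and a tool call to move; the robot and the scene stay as the last step left them, time stands still between calls to the robot, and variables do not carry over. Pictures are saved under pics/ and viewed, and the job is handed in when it is done.

Besides the shell and the picture viewer there is one more tool, called after "Call:" in YAML: its name, and indented under it one key for each argument. jog_arm: Moves the arm, as the interface text tells. Its arguments: {"type":"object","properties":{"series":{"type":"array"}},"required":["series"]}

```bash
mkdir -p pics; ls; python3 - <<'E'
from plant import *
import cv2
s=read_state();print(s)
for n in("scene","top","wrist"):
    im=camera(n);cv2.imwrite(f"pics/{n}0.png",im[:,:,::-1]);print(n,camera_model(n))
E
```

```text
pics
{'t': 0.0, 'qpos': array([ 1.04956721e+00,  3.13440315e-01,  1.49844786e+00, -2.09008188e-06,
        1.33097051e+00, -2.23393467e-01]), 'dq': array([ 0.00036189, -0.00019652, -0.00082111,  0.00018368,  0.00046187,
       -0.00025599]), 'effort': array([-8.85777263e-04, -4.02214336e+01, -2.52273881e+01,  6.94769807e-02,
        3.53022292e-02, -1.09349976e-04]), 'eef_pos': array([0.15394599, 0.50166574, 0.23816196]), 'orientation': array([ 1.48367748e-01,  9.88932056e-01, -5.90016390e-04, -2.29326262e-04]), 'ft_force': array([ 1.03377577, -0.53151887, -0.172137  ]), 'ft_torque': array([-0.04109399, -0.0016733 ,  0.01325283]), 'opening': 0.08790365210307952}
scene {'vfov': 44.471408147020696, 'cx': 306.03675591878937, 'cy': 196.83265356685803, 'world_from_camera': array([[-0.76079958,  0.47235072, -0.4450492 ,  1.19244025],
       [ 0.64895134,  0.56087921, -0.51407847,  0.78293868],
       [ 0.00679351, -0.67992596, -0.7332493 ,  1.16982383],
       [ 0.        ,  0.        ,  0.        ,  1.        ]])}
top {'vfov': 55.15548491709233, 'cx': 314.14084933810284, 'cy': 203.68241378632263, 'world_from_camera': array([[-0.00693136, -0.99248759,  0.12214888,  0.42415201],
       [-0.99973347,  0.0095678 ,  0.02101048,  0.04702347],
       [-0.02202134, -0.12197069, -0.99228938,  1.16328474],
       [ 0.        ,  0.        ,  0.        ,  1.        ]])}
wrist {'vfov': 65.2215470172271, 'cx': 313.09551896639755, 'cy': 197.67946061844034, 'hand_eye': array([[ 5.18250460e-04, -9.59940746e-01, -2.80202598e-01,
         7.36701462e-02],
       [ 9.99999791e-01,  3.89399155e-04,  5.15520689e-04,
        -9.29343495e-05],
       [-3.85758660e-04, -2.80202807e-01,  9.59940747e-01,
        -1.46430915e-01],
       [ 0.00000000e+00,  0.00000000e+00,  0.00000000e+00,
         1.00000000e+00]])}
```

View pics/scene0.png

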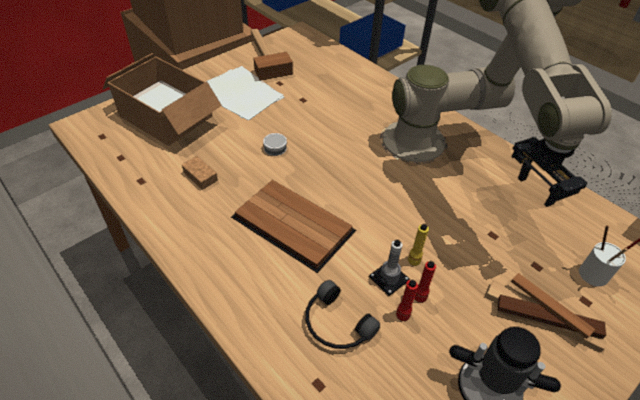

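View pics/top0.png

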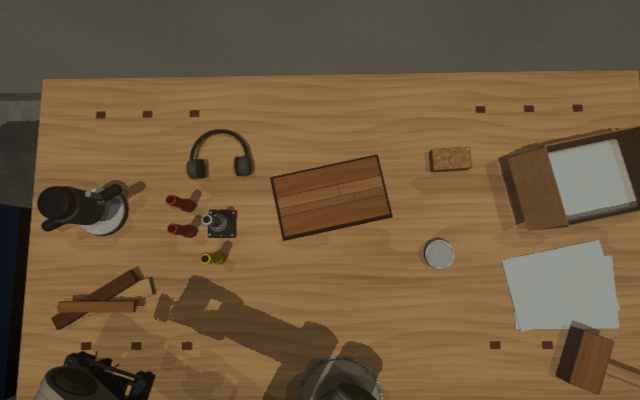

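View pics/wrist0.png

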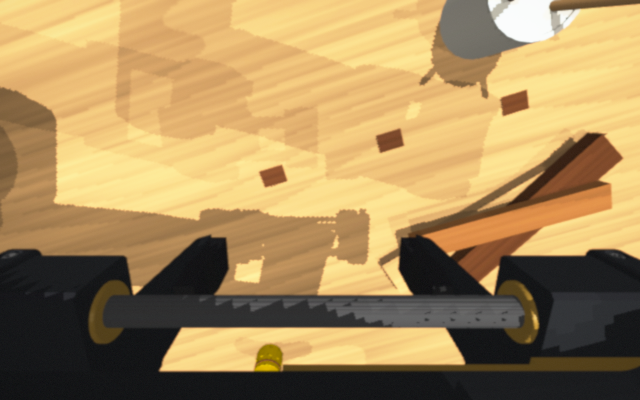

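```bash
python3 - <<'E'
import cv2
a=cv2.imread("pics/scene0.png")[215:325,345:455];b=cv2.imread("pics/top0.png")[180:280,160:400]
cv2.imwrite("pics/ca.png",cv2.resize(a,None,fx=5,fy=5,interpolation=2))
cv2.imwrite("pics/cb.png",cv2.resize(b,None,fx=3.3,fy=3.3,interpolation=2))
b=cv2.imread("pics/top0.png")[195:245,190:250]
cv2.imwrite("pics/cc.png",cv2.resize(b,None,fx=10,fy=10,interpolation=2))
E
```

```text
(no output)
```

View pics/ca.png

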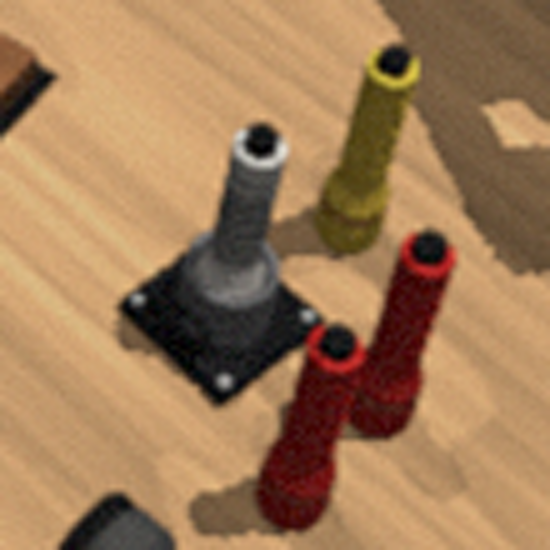

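View pics/cc.png

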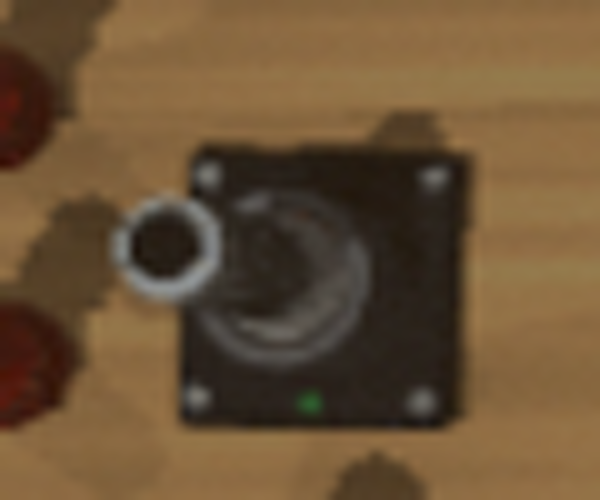

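```bash
cat > h.py <<'E'
from plant import *
import numpy as np, cv2
from scipy.spatial.transform import Rotation as R
def ray(n,p,st=None):
    m=camera_model(n); f=200/np.tan(np.radians(m["vfov"])/2)
    T=m.get("world_from_camera")
    if T is None:
        B=np.eye(4);B[:3,:3]=R.from_quat(st["orientation"]).as_matrix();B[:3,3]=st["eef_pos"];T=B@m["hand_eye"]
    d=T[:3,:3]@np.array([(p[0]-m["cx"])/f,(p[1]-m["cy"])/f,1]);return T[:3,3],d/np.linalg.norm(d)
def tri(rs):
    A=sum(np.eye(3)-np.outer(d,d) for o,d in rs);b=sum((np.eye(3)-np.outer(d,d))@o for o,d in rs)
    X=np.linalg.solve(A,b);return X,[np.linalg.norm(np.cross(X-o,d)) for o,d in rs]
def atz(r,z):
    o,d=r;return o+d*(z-o[2])/d[2]
def proj(n,X):
    m=camera_model(n); f=200/np.tan(np.radians(m["vfov"])/2);T=np.linalg.inv(m["world_from_camera"])
    c=T[:3,:3]@X+T[:3,3];return c[:2]/c[2]*f+[m["cx"],m["cy"]]
E
python3 - <<'E'
from h import *
print("button",tri([ray("scene",(396.9,242.2)),ray("top",(206.1,219.0))]))
print("rim top",atz(ray("top",(217.9,222.4)),.054))
for p in[(209.5,210),(236.5,210),(236,236.5),(209,236.5)]:print(atz(ray("top",p),.012))
print("yellow",tri([ray("scene",(345+79,215+12)),ray("top",(206,259))]))
for q in [((412,283),(170.5,200)),((430.8,264.2),(171.5,229.5))]: print("red",tri([ray("scene",q[0]),ray("top",q[1])]))
b=cv2.imread("pics/top0.png")[145:250,260:400]
cv2.imwrite("pics/cp.png",cv2.resize(b,None,fx=5.7,fy=5.7,interpolation=2))
b=cv2.imread("pics/scene0.png")[170:275,225:365]
cv2.imwrite("pics/cq.png",cv2.resize(b,None,fx=5.7,fy=5.7,interpolation=2))
b=cv2.imread("pics/top0.png")[180:280,150:250]
cv2.imwrite("pics/cd.png",cv2.resize(b,None,fx=6,fy=6,interpolation=2))
E
```

```text
button (array([0.50874426, 0.3521869 , 0.16757898]), [np.float64(0.00032277645165186477), np.float64(0.000322776451651911)])
rim top [0.50838096 0.35179027 0.054     ]
[0.54957893 0.38993473 0.012     ]
[0.54881374 0.30740864 0.012     ]
[0.46856021 0.30748355 0.012     ]
[0.46919392 0.38931324 0.012     ]
yellow (array([0.40355813, 0.35600213, 0.14986486]), [np.float64(0.0016826583546157487), np.float64(0.0016826583546157006)])
red (array([0.56250489, 0.45449592, 0.15147188]), [np.float64(0.0001578308217754618), np.float64(0.0001578308217755082)])
red (array([0.48348331, 0.44839748, 0.1514116 ]), [np.float64(0.0005697356715393514), np.float64(0.0005697356715394291)])
```

View pics/cp.png

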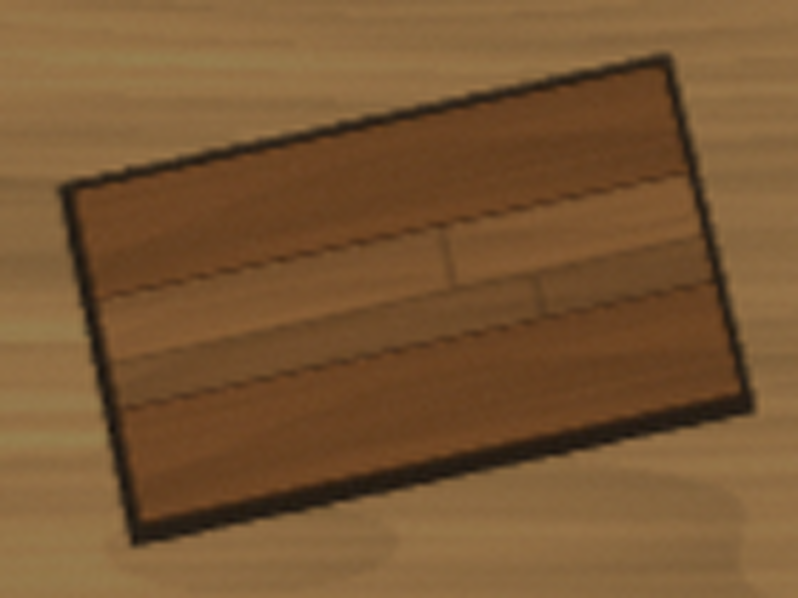

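View pics/cq.png

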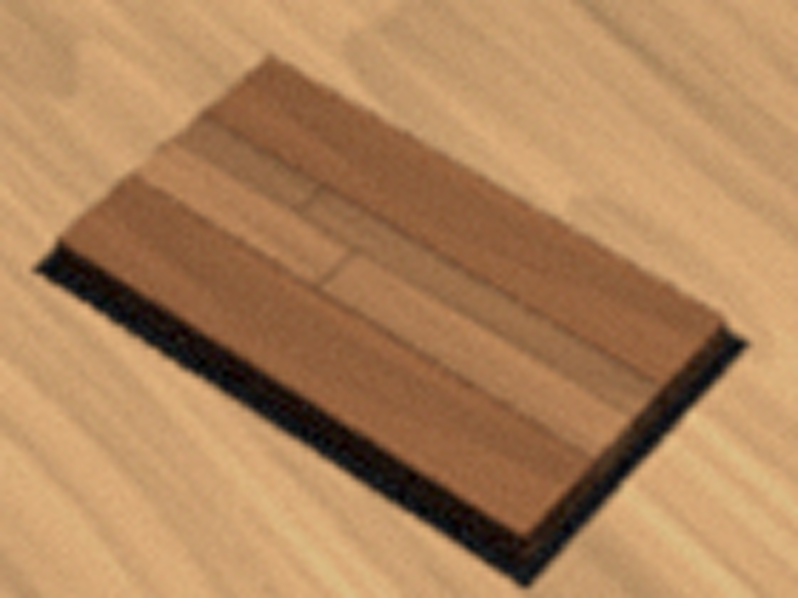

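View pics/cd.png

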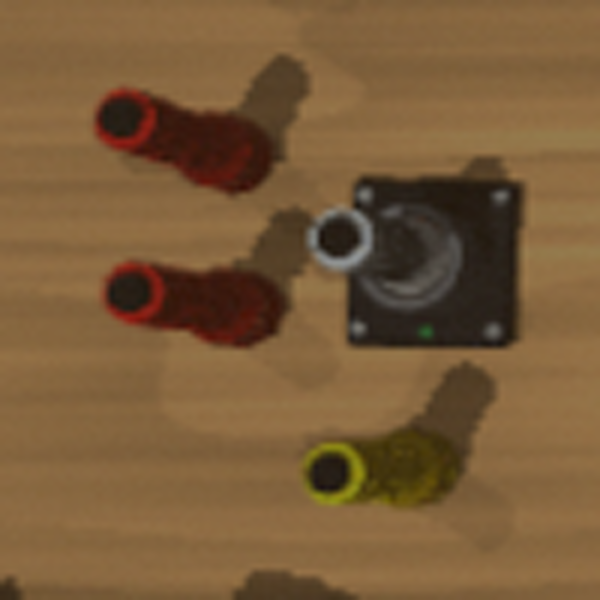

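In the picture, the candidates are:
- **Silver torch in the black dock:** button at scene (397,242), top (206,219).
- **Red torches:** scene (412,283) and (431,264).
- **Yellow torch:** scene (424,227).

I choose the silver one, which the crop confirms. Its button is at about (0.509, 0.352, 0.168), close to the 0.171 given. The rim, from the top view, falls on the same axis. I'll move above it with the fingers shut.

Call:
jog_arm:
  series:
    - [-1,[0,0,20],[0,0,-0.12]]
    - [-1,[200,-85,20],[0,0,-1.27]]
    - [-1,[200,-85,20],[0,0,-1.27]]
    - [-1,[200,-85,20],[0,0,-1.27]]
    - [-1,[200,-85,20],[0,0,-1.27]]
    - [-1,[200,-85,20],[0,0,-1.27]]
    - [-1,[200,-85,20],[0,0,-1.27]]
    - [-1,[200,-85,20],[0,0,-1.27]]

```text
t: 0.82
eef_pos: [0.3566, 0.4153, 0.258]
orientation: [0.606, 0.795, -0.0, 0.0]
ft_force: [-0.6, 0.3, -0.6]
opening: 0.0372
```

```bash
python3 - <<'E'
from h import *
# panel fit from top view mat corners at z .003, panel corners z .025
k=lambda x,y,ox,oy,s=5.7:((x+.5)/s-.5+ox,(y+.5)/s-.5+oy)
mat=[k(*c,260,145) for c in[(61,187),(668,56),(752,410),(134,543)]]
pan=[k(*c,260,145) for c in[(76,190),(664,66),(742,397),(138,524)]]
M=[atz(ray("top",c),.003) for c in mat];P=[atz(ray("top",c),.025) for c in pan]
sc=[atz(ray("scene",k(*c,225,170)),.025) for c in[(528,535),(62,245),(270,57),(722,325)]]
for n,Q in(("mat",M),("pan",P),("scene",sc)):
    Q=np.array(Q)[:,:2];print(n,Q.round(4).tolist(),Q.mean(0),[np.linalg.norm(Q[i]-Q[(i+1)%4]).round(4) for i in range(4)])
    (c,wh,a)=cv2.minAreaRect(Q.astype(np.float32));print(c,wh,a)
    e=Q[1]-Q[0];print("axis deg",np.degrees(np.arctan2(e[1],e[0])))
c=np.array
print(tri([ray("top",pan[0]),ray("scene",k(528,535,225,170))])) 
s=read_state();print(s)
im=camera("wrist");cv2.imwrite("pics/w1.png",im[:,:,::-1])
E
```

```text
mat [[0.6501, 0.2064], [0.7186, -0.1231], [0.5256, -0.1624], [0.4577, 0.1662]] [0.58797185 0.02177468] [np.float64(0.3366), np.float64(0.197), np.float64(0.3356), np.float64(0.1965)]
(0.5878959894180298, 0.021607547998428345) (0.19694997370243073, 0.3366330564022064) 11.741713523864746
axis deg -78.25828459447607
pan [[0.6441, 0.1954], [0.7076, -0.1177], [0.5305, -0.1535], [0.4669, 0.1619]] [0.5872572 0.0215494] [np.float64(0.3194), np.float64(0.1807), np.float64(0.3218), np.float64(0.1803)]
(0.5872472524642944, 0.022070080041885376) (0.18065975606441498, 0.32177141308784485) 11.39870548248291
axis deg -78.53444536843234
scene [[0.6404, 0.1966], [0.7078, -0.1099], [0.5332, -0.1511], [0.4727, 0.1618]] [0.58852287 0.02436411] [np.float64(0.3138), np.float64(0.1794), np.float64(0.3186), np.float64(0.1713)]
(0.5885865092277527, 0.023137331008911133) (0.17928531765937805, 0.3186197280883789) 11.733620643615723
axis deg -77.60922128480375
(array([0.6425126 , 0.19637158, 0.02696853]), [np.float64(0.0016844520137098402), np.float64(0.0016844520137099695)])
{'t': 0.8167, 'qpos': array([ 6.47329606e-01,  3.50151991e-01,  1.39577120e+00, -3.50904082e-04,
        1.39659254e+00,  3.79586076e-01]), 'dq': array([ 5.62384789e-02, -1.95693917e-02,  2.26800630e-02,  1.09155290e-02,
        1.29491495e-03,  1.51734138e+00]), 'effort': array([ -2.69800253, -41.6453433 , -26.37298107,  -0.07543134,
        -0.04795913,  -2.30162077]), 'eef_pos': array([0.35664929, 0.41531392, 0.25803281]), 'orientation': array([ 6.06376523e-01,  7.95177508e-01, -4.90986867e-04,  4.24634154e-05]), 'ft_force': array([-0.55839293,  0.33814931, -0.59399656]), 'ft_torque': array([-0.05930782,  0.10040706, -0.00632202]), 'opening': 0.03721256664626262}
```

View pics/w1.png

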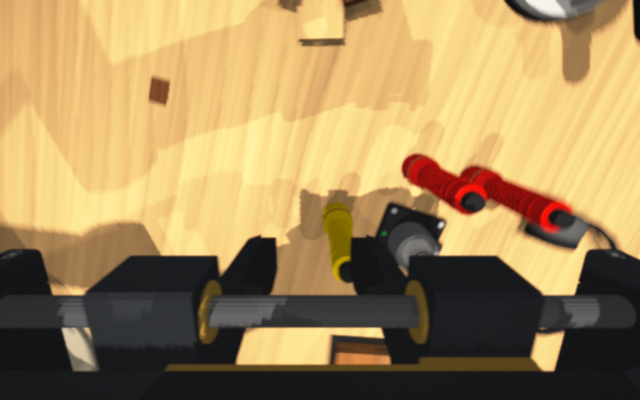

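Panel measured at centre (0.588, 0.0225, about 0.025), long axis at azimuth 101.5°, sizes 0.320 x 0.180, which match. Next I go above the button.

Call:
jog_arm:
  series:
    - [-1,[152,-63,-38],[0,0,-0.264]]
    - [-1,[152,-63,-38],[0,0,-0.264]]
    - [-1,[152,-63,-38],[0,0,-0.264]]
    - [-1,[152,-63,-38],[0,0,-0.264]]
    - [-1,[152,-63,-38],[0,0,-0.264]]
    - [-1,[152,-63,-38],[0,0,-0.264]]
    - [-1,[152,-63,-38],[0,0,-0.264]]

```text
t: 1.45
eef_pos: [0.5054, 0.3543, 0.2206]
orientation: [0.701, 0.713, -0.0, -0.0]
ft_force: [0.1, -0.1, 0.1]
opening: 0.0004
```

```bash
python3 - <<'E'
from h import *
s=read_state();print(s)
im=camera("wrist");cv2.imwrite("pics/w2.png",im[:,:,::-1])
for n in("scene","top"):
    im=camera(n);cv2.imwrite(f"pics/{n}2.png",im[:,:,::-1])
    p=proj(n,s["eef_pos"]);q=proj(n,np.array([.5085,.352,.171]));print(n,p,q)
    c=im[max(0,int(q[1])-50):int(q[1])+40,int(q[0])-50:int(q[0])+50,::-1]
    cv2.imwrite(f"pics/{n}2c.png",cv2.resize(c,None,fx=5,fy=5,interpolation=2))
E
```

```text
{'t': 1.45, 'qpos': array([4.21782678e-01, 5.32016540e-01, 1.22265592e+00, 3.25993490e-04,
       1.38751441e+00, 4.05584712e-01]), 'dq': array([ 0.02196164, -0.02387558,  0.00437825,  0.00121909,  0.00082164,
        0.00974305]), 'effort': array([-1.81567602e+00, -4.87315464e+01, -2.57136816e+01,  9.74466442e-03,
       -5.10848954e-02, -4.61284490e-02]), 'eef_pos': array([0.50539469, 0.3543355 , 0.22064174]), 'orientation': array([ 7.01377977e-01,  7.12789464e-01, -2.18608951e-04, -2.57226572e-04]), 'ft_force': array([ 0.05070283, -0.06636079,  0.0622373 ]), 'ft_torque': array([-0.08557991,  0.04505593,  0.05258646]), 'opening': 0.0003652122248460071}
scene [401.35537895 229.03843581] [396.97290662 241.2950107 ]
top [198.65585738 218.68267367] [205.67768148 219.06813594]
```

View pics/w2.png

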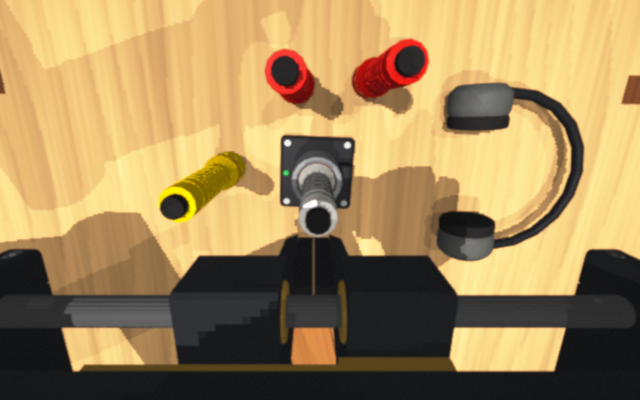

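View pics/scene2c.png

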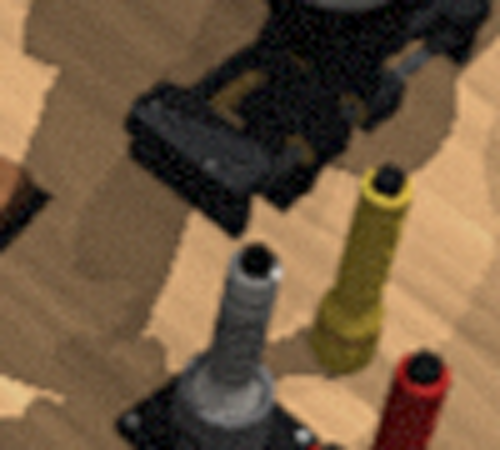

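View pics/top2c.png

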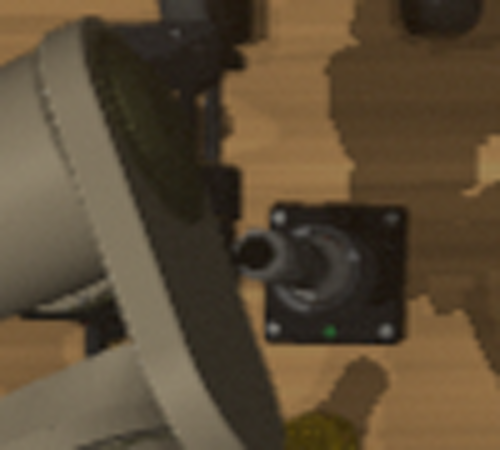

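```bash
python3 - <<'E'
from h import *
s=read_state();print(s["eef_pos"],s["ft_force"])
r=ray("wrist",(317,218),s)
print(atz(r,.171),tri([r,ray("top",(206.1,219)),ray("scene",(396.9,242.2))]))
E
```

```text
[0.50497046 0.35488401 0.22149135] [-0.99889526  0.51687227  0.71497366]
[0.50630671 0.3559675  0.171     ] (array([0.50771835, 0.35275182, 0.1659025 ]), [np.float64(0.0018288100992220834), np.float64(0.0014161168497000014), np.float64(0.0009939839142031085)])
```

Call:
jog_arm:
  series:
    - [-1,[3,-2,-20],[0,0,0]]
    - [-1,[3,-2,-42],[0,0,0]]
    - [-1,[3,-2,-42],[0,0,0]]
    - [-1,[3,-2,-42],[0,0,0]]

```text
t: 1.93
eef_pos: [0.5082, 0.3524, 0.1789]
orientation: [0.702, 0.713, -0.001, -0.0]
ft_force: [-0.1, 0.1, -0.1]
opening: 0.0004
```

```bash
python3 - <<'E'
from h import *
s=read_state();print(s["eef_pos"],s["ft_force"])
im=camera("scene");cv2.imwrite("pics/s3.png",cv2.resize(im[190:290,345:445,::-1],None,fx=6,fy=6,interpolation=2))
im=camera("wrist");cv2.imwrite("pics/w3.png",im[:,:,::-1])
E
```

```text
[0.50818687 0.35237114 0.17889085] [-0.119858    0.13074899 -0.07666813]
```

View pics/s3.png

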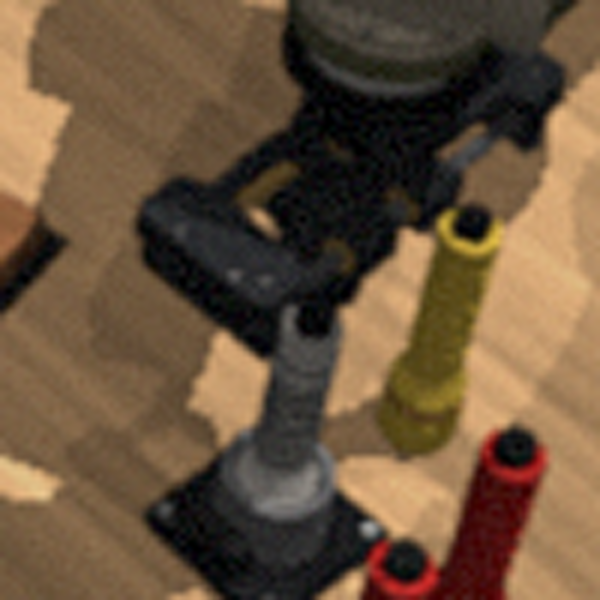

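View pics/w3.png

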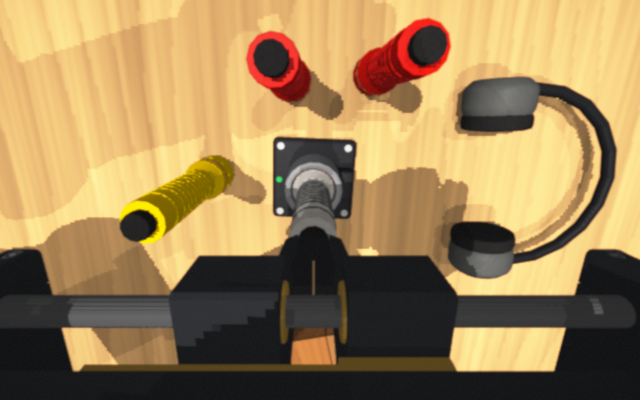

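Call:
jog_arm:
  series:
    - [-1,[0,0,-4],[0,0,0]]
    - [-1,[0,0,-7],[0,0,0]]
    - [-1,[0,0,-7],[0,0,0]]

```text
t: 2.28
eef_pos: [0.5089, 0.3519, 0.1715]
orientation: [0.702, 0.712, -0.0, -0.0]
ft_force: [-0.9, -0.1, -0.2]
opening: 0.0005
```

Call:
jog_arm:
  series:
    - [-1,[0,0,-2],[0,0,0]]
    - [-1,[0,0,-2],[0,0,0]]

```text
t: 2.45
eef_pos: [0.5091, 0.3519, 0.1698]
orientation: [0.702, 0.712, 0.0, 0.0]
ft_force: [0.0, -0.2, 2.3]
opening: 0.0005
```

Contact at about 0.170. Continuing down in steps.

Call:
jog_arm:
  series:
    - [-1,[0,0,-2],[0,0,0]]
    - [-1,[0,0,-2],[0,0,0]]

```text
t: 2.62
eef_pos: [0.5091, 0.3519, 0.1678]
orientation: [0.702, 0.712, 0.0, 0.0]
ft_force: [-0.0, 0.9, 3.8]
opening: 0.0004
```

Call:
jog_arm:
  series:
    - [-1,[0,0,-2],[0,0,0]]
    - [-1,[0,0,-2],[0,0,0]]

```text
t: 2.78
eef_pos: [0.5094, 0.3521, 0.1665]
orientation: [0.702, 0.712, 0.001, 0.0]
ft_force: [-1.0, 0.4, 4.5]
opening: 0.0008
```

Call:
jog_arm:
  series:
    - [-1,[0,0,-1],[0,0,0]]
    - [-1,[0,0,-1],[0,0,0]]

```text
t: 2.95
eef_pos: [0.5097, 0.3522, 0.1664]
orientation: [0.702, 0.712, 0.001, 0.001]
ft_force: [-2.0, 0.3, 10.8]
opening: 0.0002
```

Force rose to 10.8 N with no further travel, so the button has bottomed. I'll hold briefly, then lift straight up.

Call:
jog_arm:
  series:
    - [-1,[0,0,-1],[0,0,0]]
    - [-1,[0,0,-1],[0,0,0]]

```text
t: 3.12
eef_pos: [0.5101, 0.3524, 0.1663]
orientation: [0.702, 0.712, 0.002, 0.001]
ft_force: [-1.0, 0.2, 14.4]
opening: 0.0002
```

Call:
jog_arm:
  series:
    - [-1,[0,0,5],[0,0,0]]
    - [-1,[0,0,10],[0,0,0]]
    - [-1,[0,0,40],[0,0,0]]
    - [-1,[0,0,70],[0,0,0]]
    - [-1,[0,0,70],[0,0,0]]

```text
t: 3.53
eef_pos: [0.5105, 0.3526, 0.2393]
orientation: [0.702, 0.712, 0.004, 0.002]
ft_force: [-0.0, 0.1, 1.4]
opening: 0.0004
```

```bash
python3 - <<'E'
from h import *
s=read_state();print(s["eef_pos"],s["ft_force"],s["qpos"])
im=camera("wrist");cv2.imwrite("pics/w4.png",im[:,:,::-1])
im=camera("scene");cv2.imwrite("pics/s4.png",cv2.resize(im[190:320,345:475,::-1],None,fx=4.5,fy=4.5,interpolation=2))
E
```

```text
[0.51049363 0.35259097 0.23934766] [-0.01335834  0.05253018  1.44113587] [ 4.15880858e-01  5.22824220e-01  1.18866621e+00 -3.70535645e-06
  1.42136357e+00  4.01783247e-01]
```

View pics/w4.png

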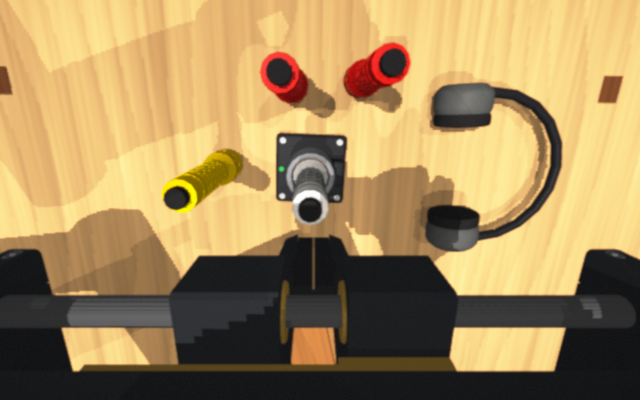

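View pics/s4.png

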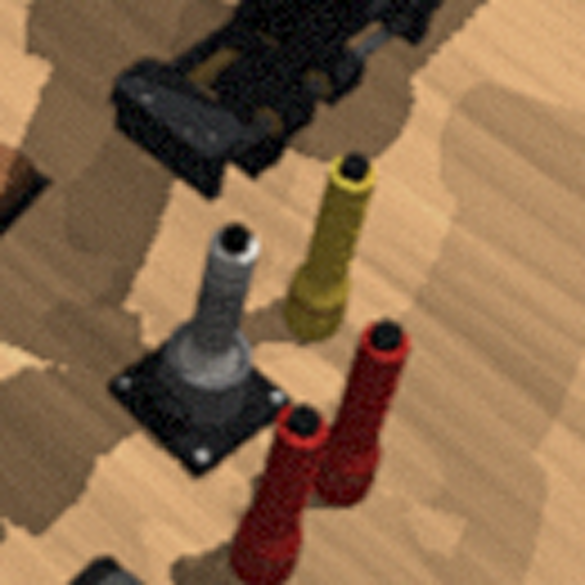

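Button sprang back up. I back off toward −y and tilt the tool 60° about x, opening the fingers.

Call:
jog_arm:
  series:
    - [-1,[-2,-20,20],[0.12,0,0]]
    - [1,[-2,-142,20],[0.5,0,0]]
    - [1,[-2,-142,20],[0.5,0,0]]
    - [1,[-2,-142,20],[0.5,0,0]]
    - [1,[-2,-142,20],[0.5,0,0]]
    - [1,[-2,-142,20],[0.5,0,0]]
    - [1,[-2,-142,20],[0.5,0,0]]

```text
t: 4.22
eef_pos: [0.5069, 0.2097, 0.2528]
orientation: [0.681, 0.689, 0.175, -0.174]
ft_force: [0.2, 0.8, 0.1]
opening: 0.038
```

```bash
python3 - <<'E'
from h import *
s=read_state();print(s["eef_pos"],s["ft_force"],s["qpos"],R.from_quat(s["orientation"]).as_matrix().round(3))
E
```

```text
[0.5069033  0.20968867 0.25278161] [0.23047924 0.83439839 0.06163729] [-0.05015973  0.3047205   1.55218313  0.51282484  1.34538446 -0.19492487] [[-0.012  1.    -0.001]
 [ 0.878  0.011  0.479]
 [ 0.479  0.005 -0.878]]
```

Call:
jog_arm:
  series:
    - [1,[0,0,0],[0.547,0,0]]
    - [1,[0,0,0],[0.547,0,0]]
    - [1,[0,0,0],[0.547,0,0]]
    - [1,[1,30,-60],[0.547,0,0]]
    - [1,[1,50,-95],[0.547,0,0]]
    - [1,[1,50,-95],[0.547,0,0]]
    - [1,[1,50,-95],[0.547,0,0]]

```text
t: 4.8
eef_pos: [0.5047, 0.2637, 0.154]
orientation: [0.608, 0.617, 0.352, -0.355]
ft_force: [-0.3, -0.5, -0.9]
opening: 0.0851
```

```bash
python3 - <<'E'
from h import *
s=read_state();print(s["eef_pos"],s["ft_force"],s["qpos"],R.from_quat(s["orientation"]).as_matrix().round(3),s["opening"])
im=camera("wrist");cv2.imwrite("pics/w5.png",im[:,:,::-1])
im=camera("scene");cv2.imwrite("pics/s5.png",cv2.resize(im[130:330,200:475,::-1],None,fx=2.9,fy=2.9,interpolation=2))
im=camera("top");cv2.imwrite("pics/t5.png",cv2.resize(im[130:330,150:425,::-1],None,fx=2.9,fy=2.9,interpolation=2))
E
```

```text
[0.50473709 0.26366179 0.15403646] [-0.34801774 -0.50739774 -0.91638181] [-0.13384122  0.5504437   1.76229585  1.08369098  1.32306317 -0.72175302] [[-0.009  1.    -0.01 ]
 [ 0.5    0.013  0.866]
 [ 0.866  0.002 -0.5  ]] 0.08508925784601805
```

View pics/w5.png

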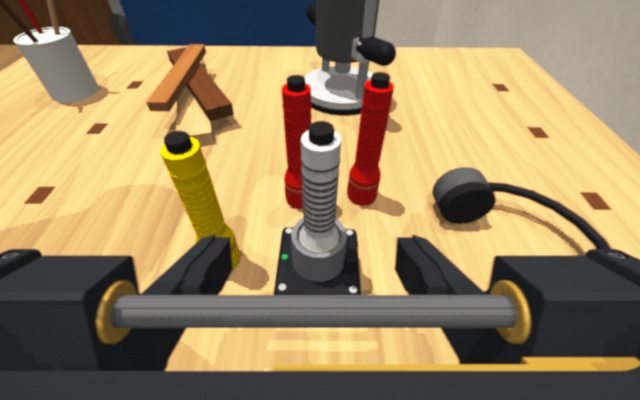

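View pics/s5.png

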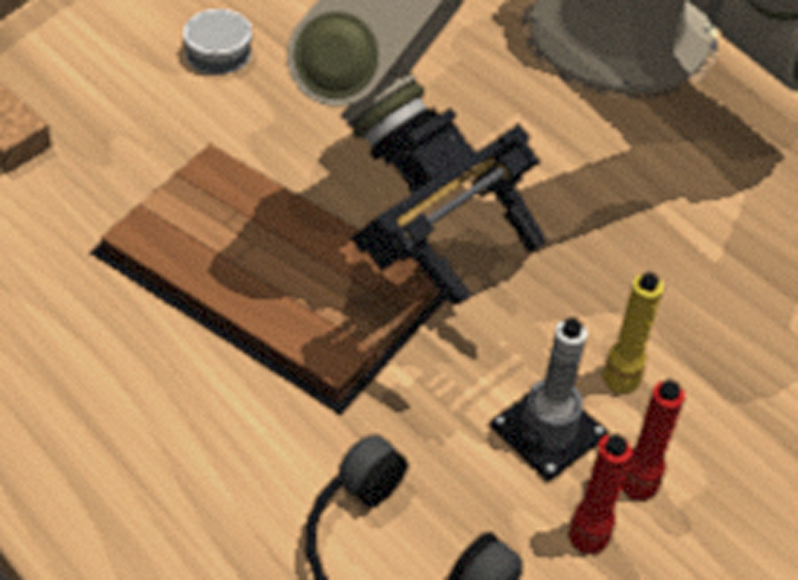

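View pics/t5.png

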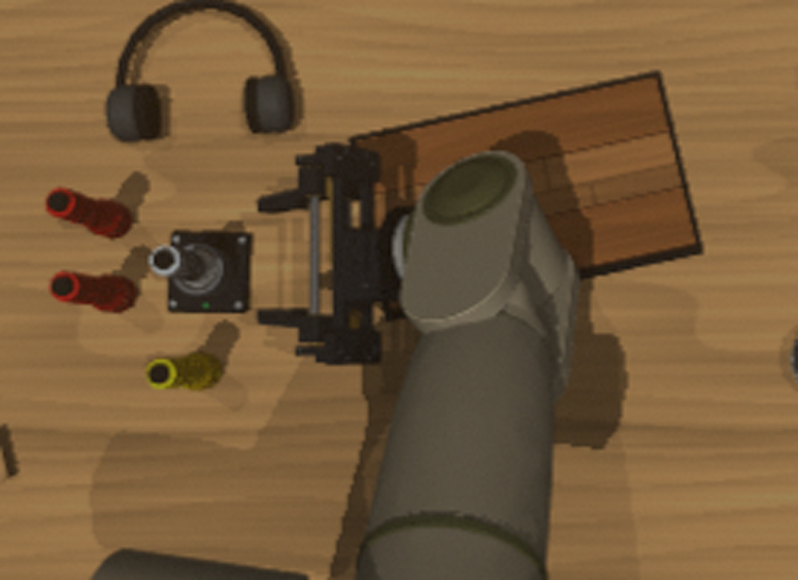

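Nothing is in the way. Approaching along the tool axis.

Call:
jog_arm:
  series:
    - [1,[3,35,-19],[0,0,0]]
    - [1,[3,65,-36],[0,0,0]]
    - [1,[3,90,-49],[0,0,0]]
    - [1,[3,104,-56],[0,0,0]]
    - [1,[3,104,-56],[0,0,0]]
    - [1,[3,104,-56],[0,0,0]]

```text
t: 5.45
eef_pos: [0.5114, 0.3643, 0.1044]
orientation: [0.607, 0.618, 0.357, -0.351]
ft_force: [-0.1, -0.1, 0.6]
opening: 0.0879
```

```bash
python3 - <<'E'
from h import *
s=read_state();print(s["eef_pos"],s["ft_force"],s["qpos"],s["opening"])
im=camera("wrist");cv2.imwrite("pics/w6.png",im[:,:,::-1])
im=camera("scene");cv2.imwrite("pics/s6.png",cv2.resize(im[180:310,320:500,::-1],None,fx=4.4,fy=4.4,interpolation=2))
E
```

```text
[0.51136097 0.36429433 0.10441443] [-0.11915721 -0.12484852  0.55065474] [ 0.0645924   0.67635381  1.70626922  1.23299709  1.15806361 -0.74042451] 0.08788329192810936
```

View pics/w6.png

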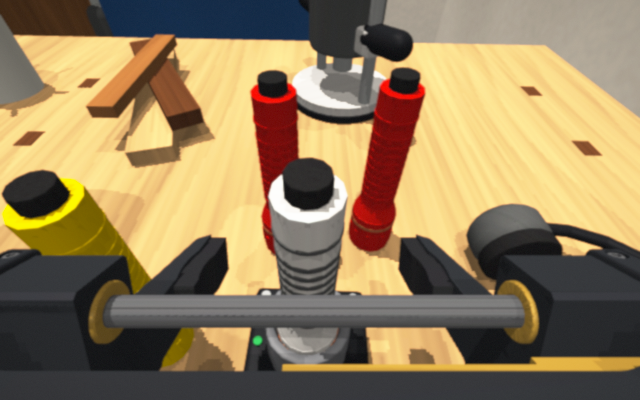

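View pics/s6.png

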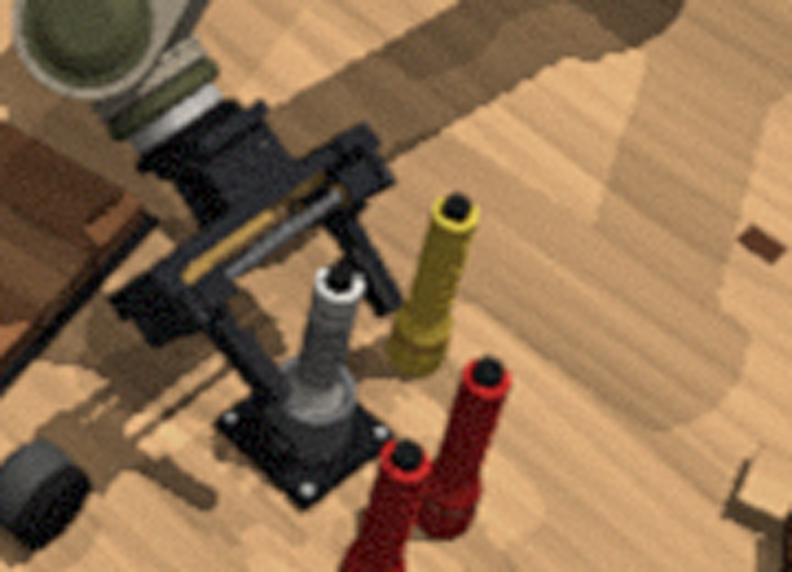

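Call:
jog_arm:
  series:
    - [1,[-3,4,-5],[0,0,0]]
    - [1,[-3,4,-5],[0,0,0]]
    - [1,[-3,4,-5],[0,0,0]]

```text
t: 5.8
eef_pos: [0.5081, 0.3675, 0.0978]
orientation: [0.608, 0.617, 0.356, -0.351]
ft_force: [-0.1, -1.1, -0.2]
opening: 0.0879
```

Call:
jog_arm:
  series:
    - [-1,[0,0,0],[0,0,0]]
    - [-1,[0,0,0],[0,0,0]]
    - [-1,[0,0,0],[0,0,0]]
    - [-1,[0,0,0],[0,0,0]]
    - [-1,[0,0,0],[0,0,0]]
    - [-1,[0,0,0],[0,0,0]]
    - [-1,[0,0,0],[0,0,0]]
    - [-1,[0,0,0],[0,0,0]]

```text
t: 6.47
eef_pos: [0.5081, 0.3679, 0.0977]
orientation: [0.608, 0.617, 0.356, -0.351]
ft_force: [-0.8, -0.1, 0.9]
opening: 0.0368
```

```bash
python3 - <<'E'
from h import *
s=read_state();print(s["eef_pos"],s["ft_force"],s["ft_torque"],s["qpos"],s["opening"],R.from_quat(s["orientation"]).as_matrix().round(3))
im=camera("wrist");cv2.imwrite("pics/w7.png",im[:,:,::-1])
E
```

```text
[0.50805328 0.36790214 0.0977259 ] [-0.83407987 -0.09400283  0.90722411] [-0.43177559  0.04368648  0.00780296] [ 0.07203087  0.68555472  1.71392589  1.24463914  1.14752124 -0.75275989] 0.036799266275841194 [[-0.014  1.    -0.   ]
 [ 0.5    0.007  0.866]
 [ 0.866  0.012 -0.5  ]]
```

View pics/w7.png

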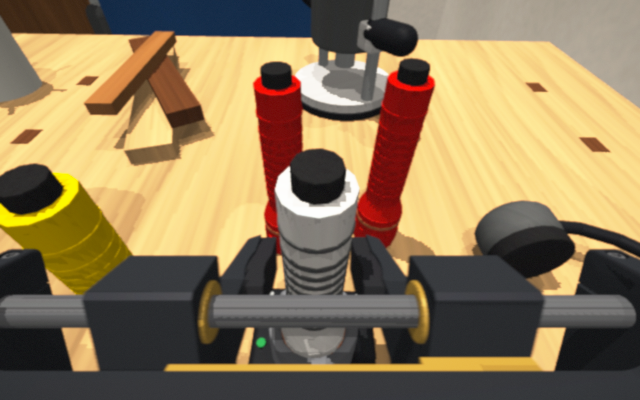

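Call:
jog_arm:
  series:
    - [-1,[0,0,0],[0,0,0]]
    - [-1,[0,0,0],[0,0,0]]
    - [-1,[0,0,0],[0,0,0]]
    - [-1,[0,0,0],[0,0,0]]
    - [-1,[0,0,0],[0,0,0]]

```text
t: 6.93
eef_pos: [0.5081, 0.3679, 0.0977]
orientation: [0.608, 0.617, 0.356, -0.351]
ft_force: [1.0, 1.0, 0.1]
opening: 0.0272
```

Call:
jog_arm:
  series:
    - [-1,[0,0,10],[0,0,0]]
    - [-1,[0,0,20],[0,0,0]]
    - [-1,[0,0,20],[0,0,0]]

```text
t: 7.18
eef_pos: [0.5087, 0.368, 0.12]
orientation: [0.607, 0.617, 0.357, -0.35]
ft_force: [-0.3, -0.7, -1.1]
opening: 0.0266
```

```bash
python3 - <<'E'
from h import *
s=read_state();print(s["eef_pos"],s["ft_force"],s["ft_torque"],s["qpos"],s["opening"],R.from_quat(s["orientation"]).as_matrix().round(3))
im=camera("wrist");cv2.imwrite("pics/w8.png",im[:,:,::-1])
im=camera("scene");cv2.imwrite("pics/s8.png",cv2.resize(im[180:310,320:500,::-1],None,fx=4.4,fy=4.4,interpolation=2))
E
```

```text
[0.50869649 0.36804828 0.12003339] [-0.3245066  -0.74905175 -1.1404936 ] [-0.61805208  0.04274601 -0.03105475] [ 0.07214341  0.64510029  1.70893099  1.22724904  1.16162591 -0.70906502] 0.026550492352703632 [[-0.017  1.     0.001]
 [ 0.5    0.007  0.866]
 [ 0.866  0.015 -0.5  ]]
```

View pics/w8.png

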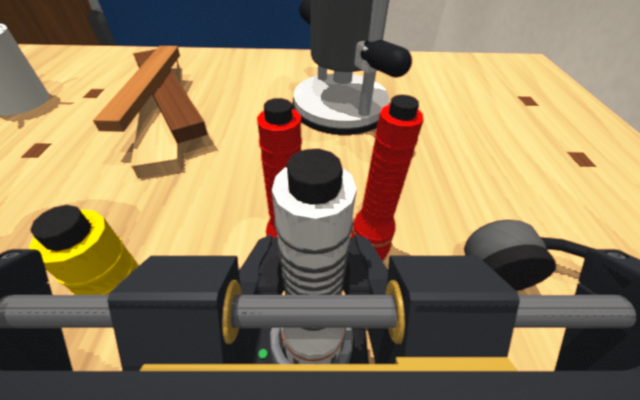

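View pics/s8.png

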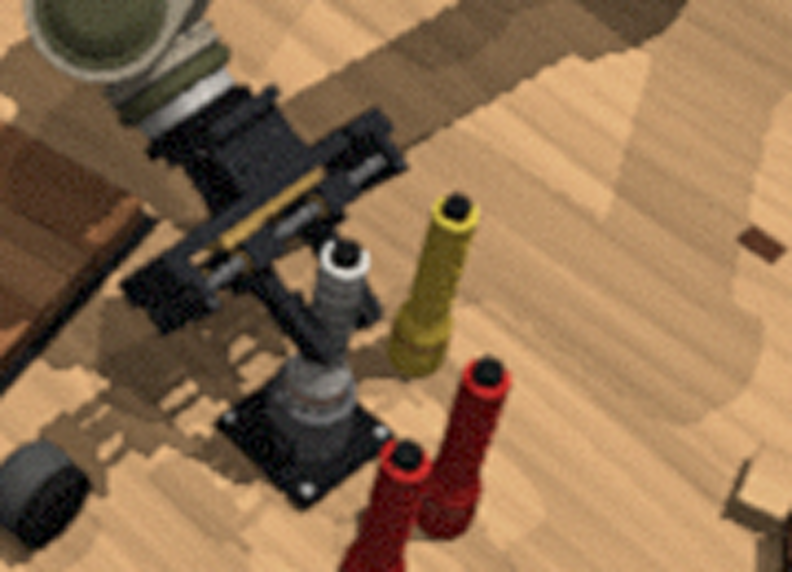

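Held at 27 mm opening and rising out straight. Lifting well clear.

Call:
jog_arm:
  series:
    - [-1,[0,0,25],[0,0,0]]
    - [-1,[0,0,55],[0,0,0]]
    - [-1,[0,0,85],[0,0,0]]
    - [-1,[0,0,115],[0,0,0]]
    - [-1,[0,0,140],[0,0,0]]
    - [-1,[0,0,140],[0,0,0]]
    - [-1,[0,0,140],[0,0,0]]

```text
t: 7.87
eef_pos: [0.508, 0.3678, 0.2579]
orientation: [0.608, 0.617, 0.356, -0.35]
ft_force: [0.0, -0.6, -2.3]
opening: 0.0264
```

```bash
python3 - <<'E'
from h import *
s=read_state();print(s["eef_pos"],s["ft_force"],s["qpos"],s["opening"])
Rc=R.from_quat(s["orientation"]);M=Rc.as_matrix();print(M.round(3))
im=camera("scene");cv2.imwrite("pics/s9.png",cv2.resize(im[130:310,300:500,::-1],None,fx=3.3,fy=3.3,interpolation=2))
im=camera("wrist");cv2.imwrite("pics/w9.png",im[:,:,::-1])
# torch axis in tool frame (assumed vertical now)
az=np.radians(90+11.6);u=np.array([np.cos(az),np.sin(az),0])  # lens->tail dir
tz=Rc.inv().apply([0,0,1]);print("axis in tool",tz)
# target: tool frame such that axis->u, jaw y horizontal
A=np.array([Rc.inv().apply([0,0,1]),[0,1,0]])
yj=np.cross(u,[0,0,1]);B=np.array([u,yj]);
Rt,_=R.align_vectors(B,A,weights=[10,1]);print(Rt.as_matrix().round(3))
print("rotvec",(Rt*Rc.inv()).as_rotvec())
lens=np.array([.588,.0225,.175])+.155*u
g=lens+.095*u;tcp=g+.019*Rt.as_matrix()[:,2];print("lens",lens,"g",g,"tcp",tcp,"shift",(tcp-s["eef_pos"])*1e3)
E
```

```text
[0.50796535 0.36784893 0.25792897] [ 0.0137597  -0.61874699 -2.31779154] [ 0.07203978  0.43014904  1.62091103  1.12297273  1.27971579 -0.40986989] 0.02640991956217725
[[-0.016  1.     0.001]
 [ 0.5    0.007  0.866]
 [ 0.866  0.014 -0.5  ]]
axis in tool [ 0.86565197  0.01372093 -0.50045818]
[[-0.185  0.977  0.107]
 [ 0.846  0.213 -0.489]
 [-0.501 -0.    -0.866]]
rotvec [-1.56427791 -0.16365798  0.1522739 ]
lens [0.55683292 0.17433416 0.175     ] g [0.53773052 0.26739381 0.175     ] tcp [0.53975874 0.25810302 0.15855106] shift [  31.79339016 -109.74590633  -99.37790201]
```

View pics/s9.png

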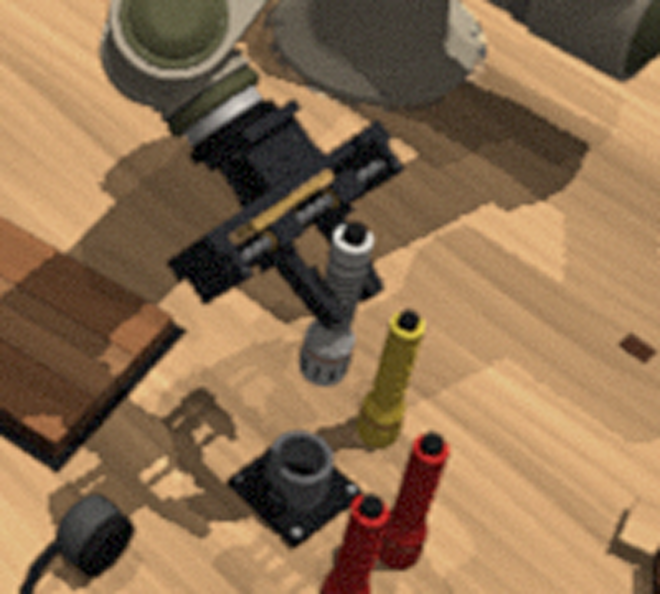

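View pics/w9.png

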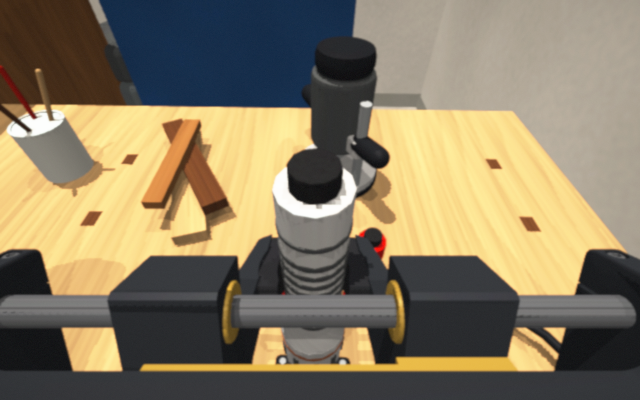

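Call:
jog_arm:
  series:
    - [-1,[0,-5,2],[-0.1,-0.01,0.01]]
    - [-1,[0,-15,4],[-0.2,-0.02,0.02]]
    - [-1,[0,-25,6],[-0.3,-0.031,0.029]]
    - [-1,[0,-35,8],[-0.4,-0.042,0.039]]
    - [-1,[0,-45,10],[-0.5,-0.052,0.049]]
    - [-1,[0,-50,10],[-0.6,-0.063,0.058]]
    - [-1,[0,-50,10],[-0.7,-0.073,0.068]]
    - [-1,[0,-50,10],[-0.782,-0.082,0.076]]

```text
t: 8.63
eef_pos: [0.5079, 0.3177, 0.2663]
orientation: [0.658, 0.742, 0.102, -0.08]
ft_force: [0.4, -0.0, -1.0]
opening: 0.0267
```

```bash
python3 - <<'E'
from h import *
s=read_state();print(s["eef_pos"],s["ft_force"],s["qpos"],s["opening"])
print(R.from_quat(s["orientation"]).as_matrix().round(3))
E
```

```text
[0.50794816 0.31765603 0.26633037] [ 0.36976761 -0.02005495 -0.97666214] [0.25928338 0.38765803 1.34301411 0.25382498 1.33399932 0.08974336] 0.02673647460067899
[[-0.121  0.993  0.016]
 [ 0.96   0.113  0.257]
 [ 0.253  0.047 -0.966]]
```

Call:
jog_arm:
  series:
    - [-1,[0,0,0],[-0.1,-0.01,0.01]]
    - [-1,[0,0,0],[-0.2,-0.02,0.02]]
    - [-1,[0,0,0],[-0.3,-0.031,0.029]]
    - [-1,[0,0,0],[-0.4,-0.042,0.039]]
    - [-1,[0,0,0],[-0.5,-0.052,0.049]]
    - [-1,[0,0,0],[-0.6,-0.063,0.058]]
    - [-1,[0,0,0],[-0.7,-0.073,0.068]]
    - [-1,[0,0,0],[-0.782,-0.082,0.076]]

```text
t: 9.3
eef_pos: [0.5075, 0.3184, 0.2654]
orientation: [0.605, 0.752, -0.166, 0.202]
ft_force: [0.3, -0.1, -1.4]
opening: 0.027
```

```bash
python3 - <<'E'
from h import *
s=read_state();print(s["eef_pos"],s["ft_force"],s["qpos"],s["opening"])
M=R.from_quat(s["orientation"]).as_matrix();print(M.round(3))
ax=M@np.array([ .86565, .0137, -.5005]);print(ax)
im=camera("scene");cv2.imwrite("pics/s10.png",cv2.resize(im[130:310,230:480,::-1],None,fx=3.2,fy=3.2,interpolation=2))
im=camera("top");cv2.imwrite("pics/t10.png",cv2.resize(im[130:330,150:425,::-1],None,fx=2.9,fy=2.9,interpolation=2))
E
```

```text
[0.50753039 0.31841825 0.26541301] [ 0.28648227 -0.09721221 -1.37974702] [ 0.56205761  0.61024866  1.06844365 -0.49492168  1.65184346  0.35255978] 0.027012564076111367
[[-0.186  0.977  0.104]
 [ 0.843  0.214 -0.494]
 [-0.505 -0.004 -0.863]]
[-0.20014644  0.97977332 -0.00484914]
```

View pics/s10.png

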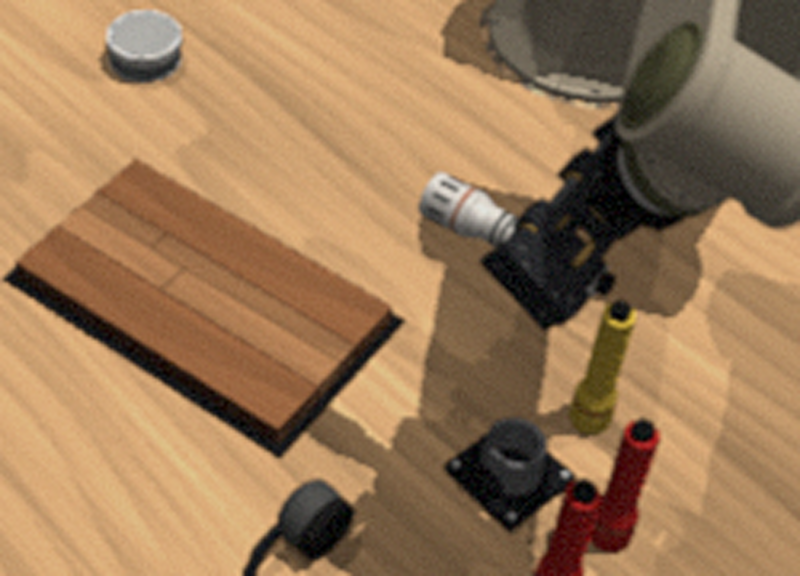

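View pics/t10.png

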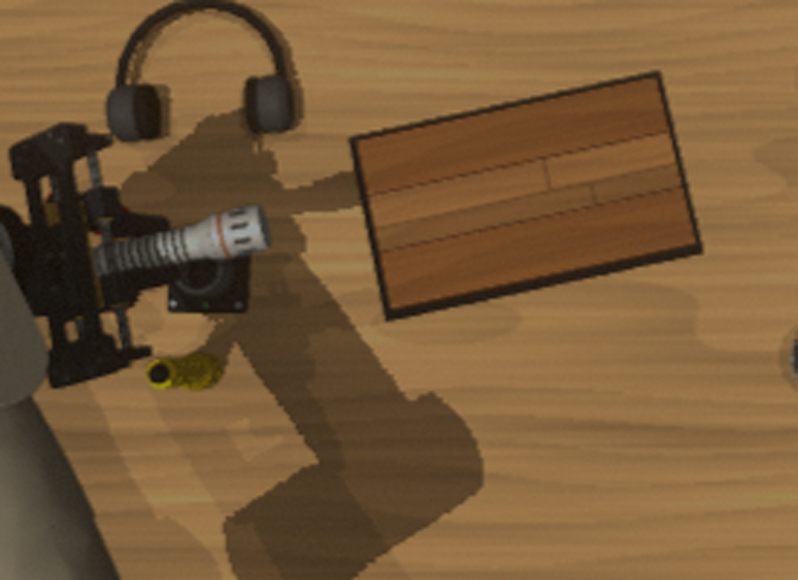

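Orientation is right. Moving to the final place in small steps.

Call:
jog_arm:
  series:
    - [-1,[8,-15,-20],[0,0,0]]
    - [-1,[16,-30,-45],[0,0,0]]
    - [-1,[24,-45,-70],[0,0,0]]
    - [-1,[30,-55,-92],[0,0,0]]
    - [-1,[32,-60,-106],[0,0,0]]
    - [-1,[32,-60,-106],[0,0,0]]
    - [-1,[32,-60,-106],[0,0,0]]
    - [-1,[32,-60,-106],[0,0,0]]

```text
t: 10.07
eef_pos: [0.5403, 0.2582, 0.1627]
orientation: [0.607, 0.752, -0.161, 0.201]
ft_force: [0.4, -1.1, -1.7]
opening: 0.0269
```

```bash
python3 - <<'E'
from h import *
s=read_state();print(s["eef_pos"],s["ft_force"],s["qpos"],s["opening"])
M=R.from_quat(s["orientation"]).as_matrix()
ax=M@np.array([ .86565, .0137, -.5005]);g=s["eef_pos"]-.019*M[:,2];print(ax,"lens",g-.095*ax)
for n in("scene","top"):
    im=camera(n);cv2.imwrite(f"pics/{n}11.png",im[:,:,::-1]);q=proj(n,g-.095*ax);print(n,q,proj(n,g-.055*ax))
    c=im[int(q[1])-45:int(q[1])+45,int(q[0])-60:int(q[0])+60,::-1];print(int(q[0])-60,int(q[1])-45)
    cv2.imwrite(f"pics/{n}11c.png",cv2.resize(c,None,fx=6,fy=6,interpolation=2))
im=camera("wrist");cv2.imwrite("pics/w11.png",im[:,:,::-1])
E
```

```text
[0.54026067 0.25822198 0.16265532] [ 0.44100257 -1.11503094 -1.66493871] [ 0.45233041  0.6544677   1.26370611 -0.51598777  1.38412533  0.37916455] 0.026904609093955454
[-0.19815464  0.9801875   0.00224949] lens [0.55704956 0.17435653 0.17891127]
scene [336.27735536 208.77558646] [348.45833272 215.74286178]
276 163
top [273.16612064 199.59961261] [258.09878533 202.76482748]
213 154
```

View pics/scene11c.png

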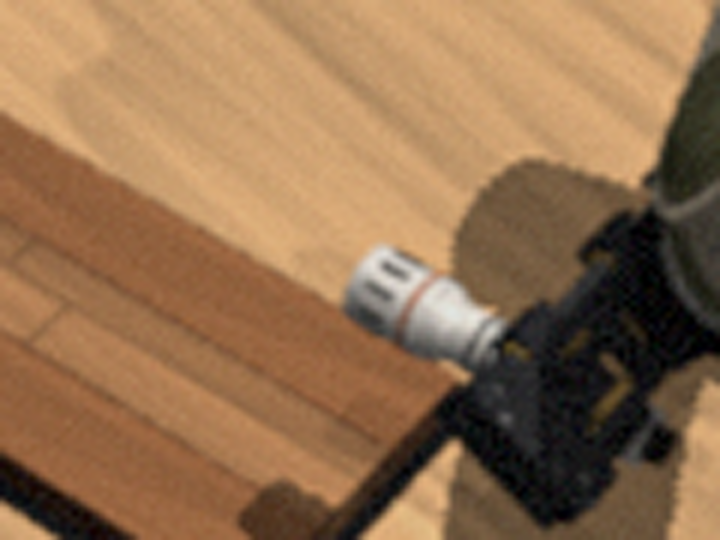

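View pics/top11c.png

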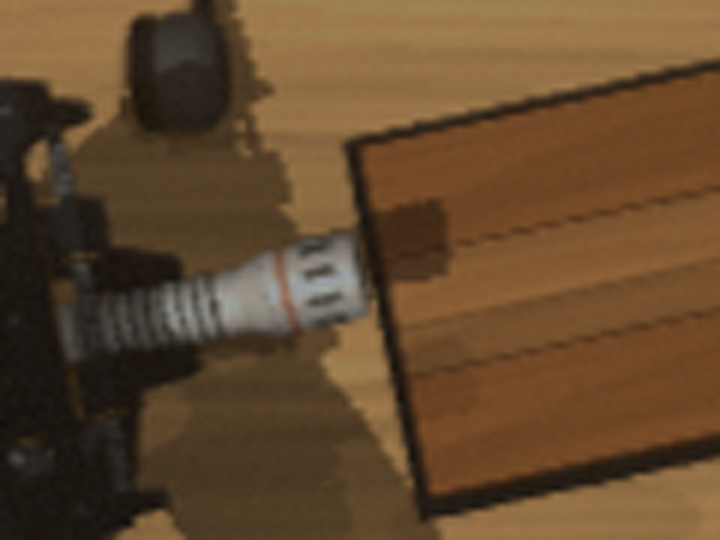

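View pics/scene11.png

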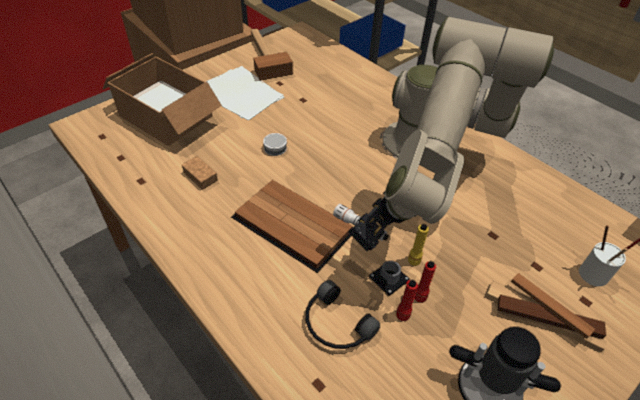

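View pics/w11.png

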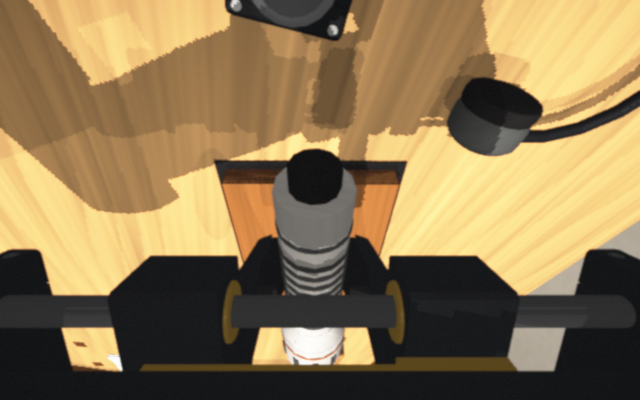

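Call:
jog_arm:
  series:
    - [-1,[0,0,0],[0,0,0]]
    - [-1,[0,0,0],[0,0,0]]
    - [-1,[0,0,0],[0,0,0]]
    - [-1,[0,0,0],[0,0,0]]
    - [-1,[0,0,0],[0,0,0]]
    - [-1,[0,0,0],[0,0,0]]

```text
t: 10.72
eef_pos: [0.5401, 0.2579, 0.1617]
orientation: [0.606, 0.752, -0.162, 0.202]
ft_force: [-0.8, 0.0, -2.3]
opening: 0.027
```

```bash
python3 - <<'E'
from h import *
s=read_state();print(s["t"],s["eef_pos"],s["ft_force"],s["dq"].round(4),s["opening"])
M=R.from_quat(s["orientation"]).as_matrix()
ax=M@np.array([ .86565, .0137, -.5005]);g=s["eef_pos"]-.019*M[:,2];l=g-.095*ax
print(ax,"lens",l)
d=l-np.array([.588,.0225,.025]);a=np.radians(101.6);print("along",d@[np.cos(a),np.sin(a),0],"across",d@[np.sin(a),-np.cos(a),0],"up",d[2])
print(tri([ray("top",(273,199.6)),ray("scene",(335.5,210.8))]))
a=cv2.imread("pics/top0.png");b=camera("top")[:,:,::-1];cv2.imwrite("pics/t12.png",b)
E
```

```text
10.7167 [0.54005439 0.25791475 0.16172774] [-0.76016165  0.02755427 -2.28619031] [ 0.0001 -0.0006  0.0009  0.0002 -0.0014  0.0003] 0.026968838649470753
[-1.98380695e-01  9.80144150e-01  6.37783902e-04] lens [0.55687754 0.17408303 0.1781217 ]
along 0.15474502640039747 across -6.789672386341624e-06 up 0.15312170207761233
(array([0.5586471 , 0.17494928, 0.17218377]), [np.float64(0.0009897874695383394), np.float64(0.0009897874695381649)])
```

View pics/t12.png

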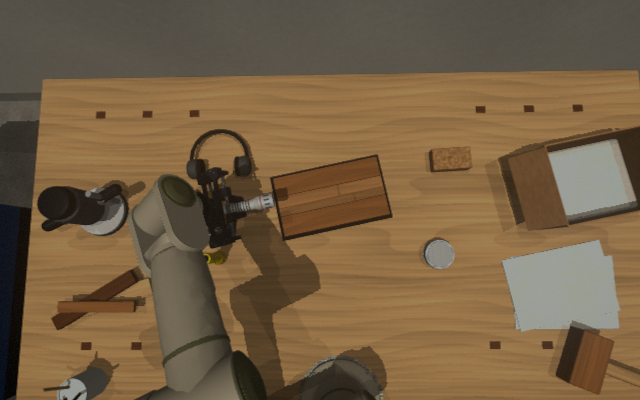

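```bash
python3 -c "
from plant import *
print(sign_off())"
```

```text
the job is handed in; nothing more can be done
None
```

The torch is switched on, out of the dock and held level and still over the dock-side end of the panel. I handed the job in at about 11 s.

- **Button:** I pressed it once with the shut fingers. Travel stopped at z ≈ 0.166 m with the force rising to 14 N, against about 4.6 N for full travel. The next picture showed it back up. I saw no light in the pictures, so the force and travel are the only sign that it switched on.
- **Grasp and draw:** I gripped the body 95 mm from the lens, at 27 mm opening, and drew it straight up out of the cup. I then turned it level over the dock.
- **Final pose, from the arm's position:** the lens is 5 mm inside the end edge, centred on the panel's width. It points along the panel's length to within about 0.2° and is level to within 0.1°. This relies on the torch having stood upright in the dock when gripped.
- **Lens height:** the arm's position gives 15.3 cm above the panel and the two cameras give 14.7 cm. The 6 mm difference is mostly calibration and pixel reading.
- **Other things:** the last top picture shows the panel untouched and the ear muffs, tin and sanding block where they were. The arm hides the red torches there, and most of the yellow one, but they were standing in the scene picture taken at the final pose.

No check failed.

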